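# Find the loose holding-down bolt and hold its cap open

### The job

One of the three capped bolts holding down the bench sander has worked loose. Tap down on top of the red caps to find the bolt that gives under the tap, then take that cap by its wire handle, lift it open to about 40 degrees and finish while still holding it up in the gripper, so that the bolt can be tightened. Leave the other two caps shut, and leave the wrench, sanding block and glue bottle where they are.

Things in the scene. Friction and masses are not known exactly. Their poses are not given: they have to be found in the camera images.
- sander: bench disc sander fixed to the table: grey base plate 150 x 530 x 16 mm; origin on the table under the middle bolt, axes as the cap points. Three red caps in a row at y = 105, 0, -105 mm, their handles towards -x; plate's front edge at x = -75 mm. The teal motor and sanding disc fill y = 190 to 340 mm, x = -80 to 80 mm, up to 175 mm above the table.
- left_cap (a point): left (+y, next to the motor) one of three alike red bolt caps: centre of its flat top (white disc) while shut and untouched, 51 mm above the table, straight above the bolt; a fixed mark on the sander, does not follow the cap. Hollow box 66 (x) x 56 (y) mm. Axes: z up, +x from its handle to its hinge, y along the row and the handle bar.
- middle_cap (a point): middle one of three alike red bolt caps: centre of its flat top (white disc) while shut and untouched, 51 mm above the table, straight above the bolt; a fixed mark on the sander, does not follow the cap. Hollow box 66 (x) x 56 (y) mm. Axes: z up, +x from its handle to its hinge, y along the row and the handle bar.
- right_cap (a point): right (-y) one of three alike red bolt caps: centre of its flat top (white disc) while shut and untouched, 51 mm above the table, straight above the bolt; a fixed mark on the sander, does not follow the cap. Hollow box 66 (x) x 56 (y) mm. Axes: z up, +x from its handle to its hinge, y along the row and the handle bar.
- left_handle (a point): left (+y, next to the motor) cap's handle while the cap is shut: middle of a round steel bar 10 mm thick lying along y, 72 mm to -x of the cap point, 50 mm above the table; fixed mark, axes as the cap points. It is the far side of a wire loop, 52 mm clear between the loop's arms, 33 mm free between bar and cap, 29 mm free beneath.
- middle_handle (a point): middle cap's handle while the cap is shut: middle of a round steel bar 10 mm thick lying along y, 72 mm to -x of the cap point, 50 mm above the table; fixed mark, axes as the cap points. It is the far side of a wire loop, 52 mm clear between the loop's arms, 33 mm free between bar and cap, 29 mm free beneath.
- right_handle (a point): right (-y) cap's handle while the cap is shut: middle of a round steel bar 10 mm thick lying along y, 72 mm to -x of the cap point, 50 mm above the table; fixed mark, axes as the cap points. It is the far side of a wire loop, 52 mm clear between the loop's arms, 33 mm free between bar and cap, 29 mm free beneath.
- loose_bolt (a joint): how far the loose bolt, wherever it is, is pressed down, m: 0 at rest, 0.006 at the bottom. Pressed on top of the red box it sinks 6 mm with its cap and handle (about 1.5 N to start, 3.5 N at the bottom, then rigid) and springs back. Firm bolts do not give.
- loose_cap (a joint): hinge angle, rad, of the cap over the loose bolt (place not told): 0 shut, 1.3 fully open. Every cap swings its handle side up about a line along y, 36 mm to +x of the cap point and 34 mm above the table; the bar lies 108 mm out and 16 mm above it. About 1 N at the bar holds it up; let go, it falls shut. The round bar can turn between fingers, so the gripper may stay upright.
- firm_1_cap (a joint): hinge angle of the cap over one of the two firm bolts, rad: 0 shut, 1.3 fully open. Not told which of the three places it is at.
- firm_2_cap (a joint): hinge angle of the cap over the other firm bolt, rad: 0 shut, 1.3 fully open. Not told which of the three places it is at.
- wrench: bystander: steel wrench lying flat on the table in front (-x) of the sander's base, origin under its middle
- sanding_block: bystander: wooden sanding block 60 x 110 x 34 mm on the table beyond the right end of the base, origin under its centre
- glue: bystander: white glue bottle, 56 mm across, 150 mm tall, standing beyond the right end of the base, on its +x side, origin under its centre

How it is judged (in metres and radians):
On the way, in this order (a step that is already met when the one before it is completed fails the run):
1. the loose bolt has been tapped down and felt to give (value of joint loose_bolt above 0.004 m), for 0.02 s.
2. the loose bolt's cap is lifted open (value of joint loose_cap above 0.5 rad), for 0.2 s.
At the end, for the whole second after the job is handed in: the cap of the loose bolt is held still, open by more than 0.5 rad (29 degrees), with the fingers bearing on it (over 0.3 N); the other two caps are shut (under 0.1 rad); wrench, sanding block and glue bottle are within 30 mm of where they began (value of joint loose_cap above 0.5 rad and velocity of joint loose_cap between -0.1 and 0.1 rad/s and value of joint each of firm_1_cap, firm_2_cap below 0.1 rad and contact force between the fingers and anything else above 0.3 N and distance of each of wrench, sanding_block, glue from where it was at the start of the episode below 0.03 m); the arm keeps its last pose, push and grip.
It fails at once if a cap over a firm bolt is lifted (value of joint any of firm_1_cap, firm_2_cap above 0.2 rad).
It fails at once if a bystander is moved more than 30 mm (distance of any of wrench, sanding_block, glue from where it was at the start of the episode above 0.03 m).
It also fails if it takes over 48 s, if anything falls off the work surface, if the arm or the gripper's body presses on something with over 40 N, if the wrist force passes 120 N, or if a joint passes its speed limit or range.

### The arm

A 6-joint arm with a two-finger parallel gripper is mounted at the origin on the work surface. World frame = base frame: x ahead of the robot, y to its left, z up, the work surface at z = 0. Lengths are in mm, angles in rad, forces in N, time in s.
With the tool pointing down it reaches from about 300 to 775 mm from the base axis. Payload 14.6 kg.
Tool frame: the origin (TCP) lies on the front face of the gripper's body, between the roots of the fingers; the fingertips stand 97 mm ahead of it and the grasp point (between the pads) lies 78 mm ahead of it; z points along the fingers, y is the line along which they close (so a half turn about z gives the same grasp; the last joint's range is limited). The gripper opens to 94 mm and grips with 3 to 60 N. Pads are 16 mm wide; open, the fingers measure 119 mm over their backs; the gripper's body (75 mm by 177 mm) begins 78 mm behind the grasp point.
Start: joints at [1.062, 0.3, 1.521, -0, 1.321, -0.067], TCP at [235.158, 497.183, 302.646] pointing down, gripper open.
Joint ranges: [-3.03, 3.03], [-0.79, 2.21], [0.23, 2.52], [-1.04, 4.18], [0, 3.07], [-2.55, 2.55]. Speed limits (rad/s): [2.22, 2.22, 2.57, 3.14, 3.14, 3.14].

### API

Orientations are given as [roll, pitch, yaw] about the fixed x, y, z axes, in that order (R = Rz(yaw) Ry(pitch) Rx(roll)).
In Python, from cell import * gives the robot as it stands.
- The arm moves only by the tool carry_out, never from a script. Its arguments are lists of equal length, an entry for each row: "slide": the shift along the world's x, y, z scaled (see below), a list of three; "dr": the turn, a rotation vector about the world's x, y, z scaled (see below), a list of three; "gripper": the opening in per cent of the stroke, from 0 (shut) to 100 (fully open). A call has 1 to 10 rows; each row is the pose to reach, as a shift and turn from the pose commanded when the call began, turning the shorter way round; what a row does not reach only later rows make up. The controller multiplies each number of a shift by 0.25 m and each number of a turn by 360 degrees. A row lasts 1/12 s, in which the tool goes at most 41.7 mm and 7.16 degrees, less where a joint would pass 70% of its speed; a pose out of reach is approached as far as the arm can. A call with a number of a shift or a turn outside -1 to 1 is refused whole. A call with a gripper value outside its range is refused whole. The fingers move at their own pace and stop on an object; "newtons" is the grip in N (left out, the last holds). Time passes only in rows, so rows that repeat a pose let the fingers close. It gives the time, the measured TCP pose, the force, the opening and the grip force at its end, in the units of the state.
- read_state(): the state, without advancing time (a new reading comes with each control period).
- camera(name): name is "side" or "top"; returns the picture (400x640x3 uint8, red, green, blue); there is no depth.
- camera_model(name): a dict with "vfov" (degrees; the focal length in pixels is half the picture's height over the tangent of half this angle, whatever the lens; pixels are square), "cx", "cy" (the principal point, pixels), "R" (3x3) and "t" (3): a world point X has camera coordinates R X + t. Camera axes: x right, y down, z forward; pixel columns grow to the right and rows downward; lengths in mm; the calibration is good to about 2 mm. A picture is of the moment at which its call begins. camera_model takes no time and is no camera call.
- sign_off(): hands the job in; it is judged then, once.
The state is a dict: "clock": time; "joints": joint angles; "qd": joint speeds; "effort": joint torques, N m; "eef_pos": TCP position; "eef_rot": TCP orientation; "wrist_force": force on the tool from outside, world axes, zero at the start; "moment": the same for the moment, N m; "finger_gap": finger opening in mm; "finger_force": force on a finger pad.
Only numpy, scipy, OpenCV 4.12 (cv2) and the standard library are available. Lean on these libraries where they do the work, as an engineer would, in place of code of your own. Each camera call takes 0.05 s, during which the arm holds its last target. There are 200 camera calls.

## Working session

There is one attempt and no reset: what is moved stays moved. The work goes in short steps, Python scripts to look and compute and a tool call to move; the robot and the scene stay as the last step left them, time stands still between calls to the robot, and variables do not carry over. Pictures are saved under pics/ and viewed, at most 10 in all, crops included, and the job is handed in when it is done.

Besides the shell and the picture viewer there is one more tool, called after "Emit:" by a JSON object that holds its "fn" and its "kwargs", one argument or row to a line. carry_out: Moves the arm, as the interface text tells. Its arguments: {"type":"object","properties":{"slide":{"type":"array","items":{"type":"array","items":{"type":"number","minimum":-1,"maximum":1}}},"dr":{"type":"array","items":{"type":"array","items":{"type":"number","minimum":-1,"maximum":1}}},"gripper":{"type":"array","items":{"type":"number"}},"newtons":{"type":"number"}},"required":["slide","dr","gripper"]}

```bash
mkdir -p pics; python3 - <<'E'
from cell import *
import cv2,numpy as np
for n in("top","side"):
    im=camera(n); cv2.imwrite(f"pics/{n}0.png",im[:,:,::-1]); m=camera_model(n); print(n,m)
s=read_state();print(s)
E
```

```text
top {'vfov': 46.18880012424478, 'cx': 319.01985746137433, 'cy': 202.50946331790894, 'R': array([[-2.05684836e-02, -9.99788412e-01, -2.62222164e-04],
       [-9.96037221e-01,  2.05140083e-02, -8.65391858e-02],
       [ 8.65262544e-02, -1.51879679e-03, -9.96248413e-01]]), 't': array([-108.18476082,  571.92639691,  784.31270056])}
side {'vfov': 54.91853619978117, 'cx': 323.3739947825486, 'cy': 202.12534745178127, 'R': array([[ 0.83119165, -0.55594721, -0.00656876],
       [-0.27750382, -0.40459778, -0.87137378],
       [ 0.48178011,  0.72610146, -0.49057577]]), 't': array([-487.92068664,  180.32720156,  516.90855024])}
{'clock': 0.1, 'joints': array([ 1.06240278e+00,  3.00402078e-01,  1.52153798e+00, -6.75739127e-06,
        1.32066946e+00, -6.65704647e-02]), 'qd': array([-0.00190445, -0.00166886, -0.00174822,  0.00071708,  0.00050015,
       -0.00036248]), 'effort': array([ 1.45116468e-03, -5.32649839e+01, -3.53285229e+01,  7.09751202e-02,
        2.35537381e-02, -7.11830330e-05]), 'eef_pos': array([235.09559833, 497.07064955, 302.14236335]), 'eef_rot': array([-3.14057760e+00, -6.11123277e-05,  2.69977122e+00]), 'wrist_force': array([ 0.10048526, -0.49350123, -0.39366414]), 'moment': array([ 0.01851847,  0.06705624, -0.02611422]), 'finger_force': 0.0, 'finger_gap': 94.3107074693269}
```

View pics/top0.png

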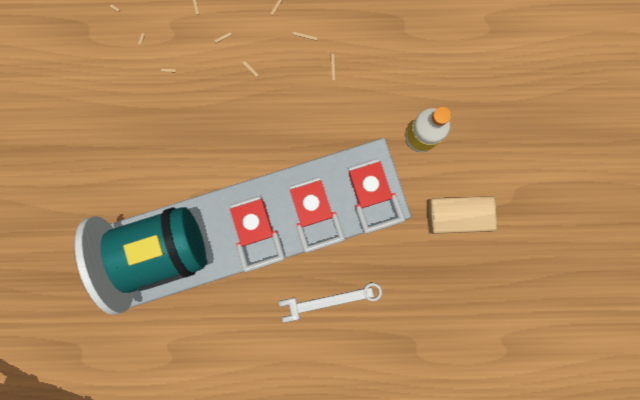

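View pics/side0.png

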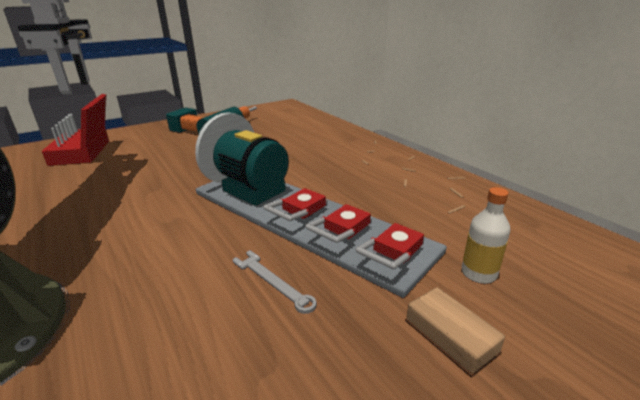

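The top view shows the white discs at about (251,222), (311,203) and (371,184), with handles towards the image bottom and the wrench at (330,302). The side view shows the same three caps at (304,198), (348,215) and (400,237).

```bash
cat > h.py <<'E'
from cell import *
import cv2,numpy as np
def ray(n,u,v):
    m=camera_model(n); f=200/np.tan(np.radians(m["vfov"]/2))
    d=m["R"].T@np.array([(u-m["cx"])/f,(v-m["cy"])/f,1]); return -m["R"].T@m["t"],d
def onz(n,u,v,z):
    c,d=ray(n,u,v); return c+d*(z-c[2])/d[2]
def discs(n,path):
    im=cv2.imread(path); hsv=cv2.cvtColor(im,cv2.COLOR_BGR2HSV)
    red=((hsv[...,1]>150)&((hsv[...,0]<6)|(hsv[...,0]>174))&(hsv[...,2]>90)).astype(np.uint8)
    out=[]
    cs,_=cv2.findContours(red,cv2.RETR_CCOMP,cv2.CHAIN_APPROX_NONE)
    hull=np.zeros_like(red)
    for c in cs:
        if cv2.contourArea(c)>250: cv2.fillConvexPoly(hull,cv2.convexHull(c),1)
    w=((hsv[...,1]<80)&(hsv[...,2]>170)&(hull>0)).astype(np.uint8)
    k,_,st,ce=cv2.connectedComponentsWithStats(w)
    return [ce[i] for i in range(1,k) if st[i,4]>40]
E
python3 - <<'E'
from h import *
P={}
for n in("top","side"):
    ds=sorted(discs(n,f"pics/{n}0.png"),key=lambda c:c[0])
    P[n]=[onz(n,*c,51) for c in ds]
    for c,p in zip(ds,P[n]): print(n,c.round(1),p.round(1))
A=np.array(P["top"]);B=np.array(P["side"]); 
if len(A)==3==len(B): print("spacing",np.linalg.norm(np.diff(A,axis=0),axis=1),np.linalg.norm(np.diff(B,axis=0),axis=1))
d=A[0]-A[-1]; yaw=np.arctan2(-d[0],d[1]); print("yaw deg",np.degrees(yaw))
x=np.array([np.cos(yaw),np.sin(yaw),0]); 
M=(A+B)/2 if len(B)==3 else A
print("x axis",x,"handles",(M-72*x).round(1))
print("reach",np.hypot(M[:,0],M[:,1]))
for q in[(373,292),(290,315),(280,305)]: print("wrench",onz("top",*q,5).round(0))
E
```

```text
top [250.5 221.5] [538.   -5.3  51. ]
top [310.6 202.4] [ 567.8 -105.8   51. ]
top [370.5 183.4] [ 597.6 -206.7   51. ]
side [304.1 197. ] [537.2  -7.9  51. ]
side [347.5 214.5] [ 567.  -107.8   51. ]
side [399.3 235.6] [ 597.  -208.5   51. ]
spacing [104.87859323 105.16697159] [104.30698151 105.07961108]
yaw deg 16.505888811823464
x axis [0.95879054 0.28411389 0.        ] handles [[ 468.5  -27.    51. ]
 [ 498.4 -127.3   51. ]
 [ 528.3 -228.1   51. ]]
reach [537.59768992 577.38031383 632.35226757]
wrench [ 413. -211.    5.]
wrench [377. -66.   5.]
wrench [394. -49.   5.]
```

Emit:
{"fn": "carry_out", "kwargs": {
  "slide": [
    [0.6, -1, 0.12],
    [0.6, -1, 0.12],
    [0.6, -1, 0.12],
    [0.6, -1, 0.12],
    [0.6, -1, 0.12],
    [0.6, -1, 0.12],
    [0.6, -1, 0.12],
    [0.6, -1, 0.12],
    [0.6, -1, 0.12]
  ],
  "dr": [
    [0, 0, -0.134],
    [0, 0, -0.134],
    [0, 0, -0.134],
    [0, 0, -0.134],
    [0, 0, -0.134],
    [0, 0, -0.134],
    [0, 0, -0.134],
    [0, 0, -0.134],
    [0, 0, -0.134]
  ],
  "gripper": [0, 0, 0, 0, 0, 0, 0, 0, 0],
  "newtons": 15
}}

```text
clock: 0.85
eef_pos: [386.0, 245.7, 332.7]
eef_rot: [3.141, -0.0, 1.854]
wrist_force: [-0.3, 0.2, 0.1]
finger_gap: 37.7
finger_force: 0.0
```

Emit:
{"fn": "carry_out", "kwargs": {
  "slide": [
    [0.607, -1, 0],
    [0.607, -1, 0],
    [0.607, -1, 0],
    [0.607, -1, 0],
    [0.607, -1, 0],
    [0.607, -1, 0],
    [0.607, -1, 0],
    [0.607, -1, 0],
    [0.607, -1, 0]
  ],
  "dr": [
    [0, 0, 0],
    [0, 0, 0],
    [0, 0, 0],
    [0, 0, 0],
    [0, 0, 0],
    [0, 0, 0],
    [0, 0, 0],
    [0, 0, 0],
    [0, 0, 0]
  ],
  "gripper": [0, 0, 0, 0, 0, 0, 0, 0, 0]
}}

```text
clock: 1.6
eef_pos: [537.4, -2.9, 331.6]
eef_rot: [-3.14, -0.001, 1.858]
wrist_force: [-0.3, 0.7, -1.3]
finger_gap: 0.4
finger_force: 0.0
```

Emit:
{"fn": "carry_out", "kwargs": {
  "slide": [
    [0, 0, -0.3],
    [0, 0, -0.5],
    [0, 0, -0.65],
    [0, 0, -0.68],
    [0, 0, -0.68],
    [0, 0, -0.68]
  ],
  "dr": [
    [0, 0, 0.0],
    [0, 0, 0],
    [0, 0, 0],
    [0, 0, 0],
    [0, 0, 0],
    [0, 0, 0]
  ],
  "gripper": [0, 0, 0, 0, 0, 0]
}}

```text
clock: 2.1
eef_pos: [536.1, -1.1, 161.8]
eef_rot: [-3.138, -0.002, 1.86]
wrist_force: [1.1, 0.2, 0.6]
finger_gap: 0.2
finger_force: 0.0
```

Emit:
{"fn": "carry_out", "kwargs": {
  "slide": [
    [0, -0.01, -0.03],
    [0, -0.01, -0.05],
    [0, -0.01, -0.06],
    [0, -0.01, -0.06]
  ],
  "dr": [
    [0, 0, 0],
    [0, 0, 0],
    [0, 0, 0],
    [0, 0, 0]
  ],
  "gripper": [0, 0, 0, 0]
}}

```text
clock: 2.43
eef_pos: [537.3, -5.3, 148.6]
eef_rot: [3.14, 0.001, 1.858]
wrist_force: [-0.4, -0.9, -0.3]
finger_gap: 0.9
finger_force: 0.0
```

Emit:
{"fn": "carry_out", "kwargs": {
  "slide": [
    [0, 0, -0.004],
    [0, 0, -0.008],
    [0, 0, -0.008]
  ],
  "dr": [
    [0, 0, 0],
    [0, 0, 0],
    [0, 0, 0]
  ],
  "gripper": [0, 0, 0]
}}

```text
clock: 2.68
eef_pos: [537.4, -5.3, 148.2]
eef_rot: [3.139, 0.001, 1.858]
wrist_force: [-8.4, 0.4, 22.1]
finger_gap: 0.3
finger_force: 11.2
```

The left bolt is firm: 22 N with no give. On to the middle cap.

Emit:
{"fn": "carry_out", "kwargs": {
  "slide": [
    [0, 0, 0.1],
    [0, 0, 0.12],
    [0.06, -0.2, 0.12],
    [0.12, -0.4, 0.12],
    [0.12, -0.404, 0.12],
    [0.12, -0.404, 0.06],
    [0.12, -0.404, 0.03],
    [0.12, -0.404, 0.015],
    [0.12, -0.404, 0.015]
  ],
  "dr": [
    [0, 0, 0],
    [0, 0, 0],
    [0, 0, 0],
    [0, 0, 0],
    [0, 0, 0],
    [0, 0, 0],
    [0, 0, 0],
    [0, 0, 0],
    [0, 0, 0]
  ],
  "gripper": [0, 0, 0, 0, 0, 0, 0, 0, 0]
}}

```text
clock: 3.43
eef_pos: [566.7, -105.8, 149.1]
eef_rot: [-3.141, -0.0, 1.858]
wrist_force: [-0.0, 0.1, -0.3]
finger_gap: 0.6
finger_force: 0.0
```

Emit:
{"fn": "carry_out", "kwargs": {
  "slide": [
    [0, 0, -0.008],
    [0, 0, -0.012],
    [0, 0, -0.016],
    [0, 0, -0.016]
  ],
  "dr": [
    [0, 0, 0],
    [0, 0, 0],
    [0, 0, 0],
    [0, 0, 0]
  ],
  "gripper": [0, 0, 0, 0]
}}

```text
clock: 3.77
eef_pos: [567.1, -105.7, 148.1]
eef_rot: [3.141, 0.001, 1.859]
wrist_force: [-13.5, 2.3, 27.9]
finger_gap: 0.8
finger_force: 13.9
```

The middle is firm too, so it should be the right one. I'll tap it with staged depth.

Emit:
{"fn": "carry_out", "kwargs": {
  "slide": [
    [0, 0, 0.1],
    [0, 0, 0.12],
    [0.06, -0.2, 0.12],
    [0.12, -0.4, 0.12],
    [0.12, -0.404, 0.12],
    [0.12, -0.404, 0.06],
    [0.12, -0.404, 0.03],
    [0.12, -0.404, 0.016],
    [0.12, -0.404, 0.016]
  ],
  "dr": [
    [0, 0, 0],
    [0, 0, 0],
    [0, 0, 0],
    [0, 0, 0],
    [0, 0, 0],
    [0, 0, 0],
    [0, 0, 0],
    [0, 0, 0],
    [0, 0, 0]
  ],
  "gripper": [0, 0, 0, 0, 0, 0, 0, 0, 0]
}}

```text
clock: 4.52
eef_pos: [596.6, -206.3, 148.6]
eef_rot: [-3.14, -0.001, 1.859]
wrist_force: [-1.1, -0.2, 0.7]
finger_gap: 0.4
finger_force: 0.0
```

Emit:
{"fn": "carry_out", "kwargs": {
  "slide": [
    [0, 0, -0.008],
    [0, 0, -0.012],
    [0, 0, -0.016],
    [0, 0, -0.016]
  ],
  "dr": [
    [0, 0, 0],
    [0, 0, 0],
    [0, 0, 0],
    [0, 0, 0]
  ],
  "gripper": [0, 0, 0, 0]
}}

```text
clock: 4.85
eef_pos: [597.1, -206.9, 145.8]
eef_rot: [3.141, 0.0, 1.858]
wrist_force: [-0.9, 0.9, 3.3]
finger_gap: 0.4
finger_force: 1.1
```

It gives. I'll press a bit further to the bottom.

Emit:
{"fn": "carry_out", "kwargs": {
  "slide": [
    [0, 0, -0.008],
    [0, 0, -0.016],
    [0, 0, -0.016]
  ],
  "dr": [
    [0, 0, 0],
    [0, 0, 0],
    [0, 0, 0]
  ],
  "gripper": [0, 0, 0]
}}

```text
clock: 5.1
eef_pos: [597.1, -207.3, 141.9]
eef_rot: [3.141, 0.0, 1.858]
wrist_force: [-1.7, 3.0, 8.3]
finger_gap: 0.7
finger_force: 4.4
```

The right bolt bottomed out at about 6 mm. Next: lift, set the opening to 28% and hover over the right handle.

Emit:
{"fn": "carry_out", "kwargs": {
  "slide": [
    [0, 0, 0.12],
    [0, 0, 0.24],
    [-0.14, -0.04, 0.24],
    [-0.276, -0.084, 0.24],
    [-0.276, -0.084, 0.24],
    [-0.276, -0.084, 0.24],
    [-0.276, -0.084, 0.24]
  ],
  "dr": [
    [0, 0, 0],
    [0, 0, 0],
    [0, 0, 0],
    [0, 0, 0],
    [0, 0, 0],
    [0, 0, 0],
    [0, 0, 0]
  ],
  "gripper": [28, 28, 28, 28, 28, 28, 28]
}}

```text
clock: 5.68
eef_pos: [528.3, -228.5, 201.5]
eef_rot: [3.141, 0.0, 1.857]
wrist_force: [0.4, -0.5, -1.0]
finger_gap: 26.4
finger_force: 0.0
```

```bash
python3 - <<'E'
from h import *
im=camera("side")[:,:,::-1]; cv2.imwrite("pics/s1.png",cv2.resize(im[120:320,260:520],None,fx=3,fy=3))
s=read_state();print(s["eef_pos"],s["eef_rot"])
E
```

```text
[ 528.54938266 -228.27935397  201.37619609] [3.14130077e+00 3.60404537e-04 1.85800808e+00]
```

View pics/s1.png

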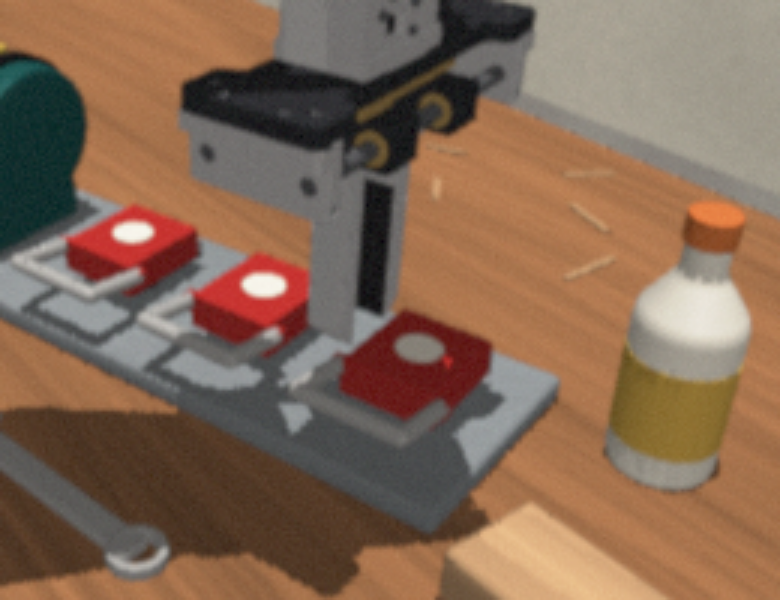

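The crop shows all caps shut. The fingers straddle the right handle at crop pixel (355,330), above the bar at about (360,410). The measured pose agrees, so I'll descend and check the force.

Emit:
{"fn": "carry_out", "kwargs": {
  "slide": [
    [0, 0, -0.1],
    [0, 0, -0.18],
    [0, 0, -0.22],
    [0, 0, -0.25],
    [0, 0, -0.28],
    [0, 0, -0.292],
    [0, 0, -0.292]
  ],
  "dr": [
    [0, 0, 0],
    [0, 0, 0],
    [0, 0, 0],
    [0, 0, 0],
    [0, 0, 0],
    [0, 0, 0],
    [0, 0, 0]
  ],
  "gripper": [28, 28, 28, 28, 28, 28, 28]
}}

```text
clock: 6.32
eef_pos: [528.1, -228.3, 128.2]
eef_rot: [-3.141, -0.0, 1.858]
wrist_force: [-0.5, 0.1, 0.0]
finger_gap: 26.3
finger_force: 0.0
```

Emit:
{"fn": "carry_out", "kwargs": {
  "slide": [
    [0, 0, 0],
    [0, 0, 0],
    [0, 0, 0],
    [0, 0, 0]
  ],
  "dr": [
    [0, 0, 0],
    [0, 0, 0],
    [0, 0, 0],
    [0, 0, 0]
  ],
  "gripper": [0, 0, 0, 0],
  "newtons": 15
}}

```text
clock: 6.65
eef_pos: [529.2, -228.1, 129.4]
eef_rot: [3.138, 0.002, 1.858]
wrist_force: [9.6, 4.4, -2.6]
finger_gap: 9.5
finger_force: 15.0
```

Emit:
{"fn": "carry_out", "kwargs": {
  "slide": [
    [0.011, 0.003, 0.037],
    [0.021, 0.006, 0.074],
    [0.034, 0.01, 0.11],
    [0.05, 0.015, 0.144],
    [0.05, 0.015, 0.144]
  ],
  "dr": [
    [0, 0, 0],
    [0, 0, 0],
    [0, 0, 0],
    [0, 0, 0],
    [0, 0, 0]
  ],
  "gripper": [0, 0, 0, 0, 0]
}}

```text
clock: 7.07
eef_pos: [541.4, -224.5, 166.5]
eef_rot: [3.14, 0.002, 1.858]
wrist_force: [1.0, 1.3, -0.5]
finger_gap: 9.4
finger_force: 15.0
```

Emit:
{"fn": "carry_out", "kwargs": {
  "slide": [
    [0.019, 0.006, 0.032],
    [0.04, 0.012, 0.064],
    [0.064, 0.019, 0.092],
    [0.091, 0.027, 0.119],
    [0.091, 0.027, 0.119],
    [0.091, 0.027, 0.119],
    [0.091, 0.027, 0.119],
    [0.091, 0.027, 0.119]
  ],
  "dr": [
    [0, 0, 0],
    [0, 0, 0],
    [0, 0, 0],
    [0, 0, 0],
    [0, 0, 0],
    [0, 0, 0],
    [0, 0, 0],
    [0, 0, 0]
  ],
  "gripper": [0, 0, 0, 0, 0, 0, 0, 0]
}}

```text
clock: 7.73
eef_pos: [563.0, -217.9, 193.8]
eef_rot: [-3.141, -0.0, 1.858]
wrist_force: [-2.7, -1.3, 1.7]
finger_gap: 9.4
finger_force: 15.0
```

```bash
python3 - <<'E'
from h import *
im=camera("side")[:,:,::-1]; cv2.imwrite("pics/s2.png",cv2.resize(im[120:320,260:520],None,fx=3,fy=3))
s=read_state();print(s["eef_pos"],s["wrist_force"],s["finger_gap"],s["finger_force"],s["qd"])
E
```

```text
[ 562.95042892 -217.91662216  193.83700841] [-2.69473589 -2.92136949  2.17962718] 9.372541886765028 15.000012069940567 [ 0.00102342 -0.00187643 -0.00165363  0.00101461  0.00230799  0.00060371]
```

View pics/s2.png

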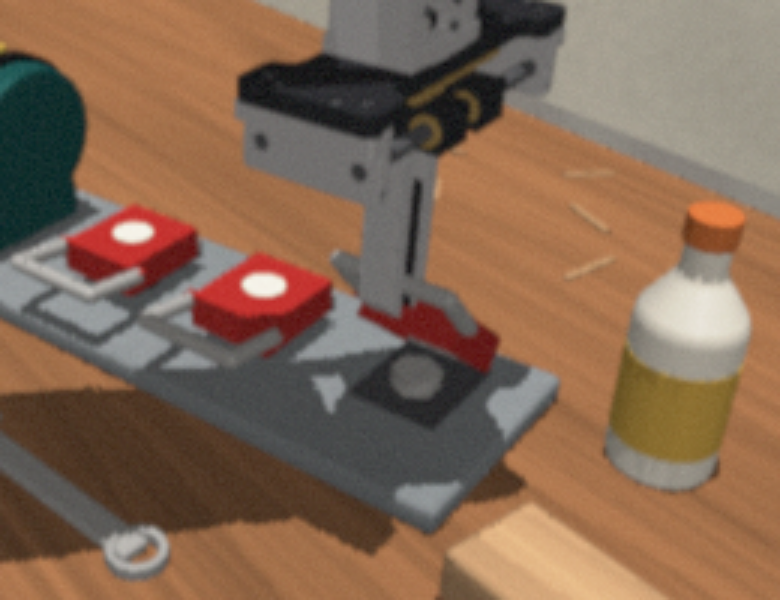

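The right cap is open at about 40 degrees, its bar held in the fingers at crop pixel (400,290) and the bolt exposed at (415,375). The other caps are shut and the bystanders haven't moved.

```bash
python3 -c "
from cell import *
print(sign_off())"
```

```text
the job is handed in; nothing more can be done
None
```

The right bolt (-y end) was the loose one: it sank about 6 mm under the tap. Its cap is held open at about 40° in the gripper, the other two caps are shut, the bystanders were not touched, and the job is handed in (the sign-off gave no verdict).

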